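# Lock the cooling-unit cover of the topping rail

### The job

The cover over the cooling unit of the refrigerated topping rail is closed but not locked. Take the lock key with the red handle from the wooden tool block and fit it in the recessed lock in the cover: you cannot tell how the bit down there stands, so lean on the key only lightly and turn it gently back and forth until it drops fully home, then turn it clockwise to the stop without forcing it. Put the key back upright in the hole it came from and leave everything else as it stands.

Things in the scene. Friction and masses are not known exactly. Their poses are not given: they have to be found in the camera images.
- rail_unit: refrigerated topping rail, a fixed stainless box 340 (x) x 880 (y) x 225 high; origin under its centre, z up. Row of lidded pans, and at its +y end the flat 200 mm wide aluminium cover of the cooling unit (cover top 225 mm above the origin)
- lock_mouth (a point): centre of the lock's round mouth, level with the cover's top; axes as the rail unit's, in whose frame it lies at x -50, y +340, z +225 mm. The vertical well below it is 34 mm wide and 22 mm deep; the drive (see lock_drive_top) stands in its middle
- lock_drive_top (a point): top edge of the lock's double bit, an upright bar 18 long x 4 thick, on the well's axis, 12 mm below the mouth and 10 mm above the floor (point fixed to the rail unit, same axes). Through it a 10.4 mm round pin with coned tip stands 6 mm higher and centres the key. At the start the bar's length lies within 65 degrees, either way, of the rail's x axis; its angle is not measured
- lock (a joint): turn of the lock's cam, 0 to 1.5 rad, growing clockwise seen from above; 0 to 0.25 at the start (unlocked), hard stop at 1.5 = locked. 0.08 N m of friction, stays where left. The bit turns with it, at an offset unknown, through a rubber cushion that gives 1.5 N m per rad. A white dot on the well's floor points to the rail's -y at 0 and to its -x (robot's side) when locked
- key_grip (a point): loose lock key, 94 mm tall, 110 g, standing; this is the centre of its flat red handle (42 along the key's x, 10 thick along its y, 40 high), 74 mm above the foot; z up. 13 mm shank; at the foot a boss 24 (x) x 17 (y) x 24 mm with an opening 18 mm deep: an 11 mm bore and across it a slot 19.5 long (x) x 6 wide. It fits the bit either way round, 6 degrees of play
- key_foot (a point): centre of the key's open lower end, on its axis; 14 mm above the table in the block. Resting on top of the bit it is 12 mm below the lock's mouth, fully home (on the well's floor) 22 mm below it
- tool_block: fixed dark wooden block 64 (x) x 190 (y) x 44 mm high, origin under its centre; three round holes 33 mm wide and 30 mm deep at y = -60, 0 and +60 mm; the key stands in one of them, the brush and the needle tool in the others
- brush: bystander: wooden brush, 129 mm tall, 28 mm wide, standing in the block; origin under its foot
- needle_tool: bystander: aluminium needle tool handle, 90 mm tall, 29 mm wide, standing in the block; origin under its foot
- ramekin: bystander: white ramekin, 64 mm wide, 32 mm high, on the cover behind the lock; origin under it
- milk_jug: bystander: steel milk jug, 86 mm wide, 100 mm high; origin under it
- tamper: bystander: wooden tamper, 58 mm wide, 86 mm high; origin under it
- cup: bystander: blue mug, 72 mm wide, 62 mm high; origin under it
- bean_jar: bystander: amber bean jar, 84 mm wide, 130 mm high; origin under it

How it is judged (in metres and radians):
On the way, in this order (a step that is already met when the one before it is completed fails the run):
1. the key is fully home on the lock's bit (distance between key_foot and lock_mouth below 0.026 m and z of key_foot in the frame of rail_unit below 0.206 m and horizontal distance between key_foot and lock_mouth below 0.004 m), for 0.2 s.
2. the lock is turned clockwise to its stop (value of joint lock above 1.4 rad), for 0.2 s.
At the end, for the whole second after the job is handed in: the lock stands at its clockwise stop (within 0.1 rad), and the key stands upright (within 7 degrees), at rest and released, back in the hole it came from (foot within 8 mm of where it stood) (value of joint lock above 1.4 rad and distance of key_foot from where it was at the start of the episode below 0.008 m and angle between key_foot's own z axis and vertical below 0.12 rad and linear speed of key below 0.02 m/s); the robot touches nothing.
It fails at once if the key is forced: more than 40 N between the key and the rail unit with its lock (contact force between key and rail_unit above 40 N).
It fails at once if the robot itself bears on the rail unit with more than 20 N (contact force between any of the arm, the fingers and rail_unit above 20 N).
It fails at once if a bystander is moved more than 25 mm (distance of any of brush, needle_tool, ramekin, milk_jug, tamper, cup, bean_jar from where it was at the start of the episode above 0.025 m).
It also fails if it takes over 72 s, if anything falls off the work surface, if the arm or the gripper's body presses on something with over 40 N, if the wrist force passes 120 N, or if a joint passes its speed limit or range.

### The arm

A 6-joint arm with a two-finger parallel gripper is mounted at the origin on the work surface. World frame = base frame: x ahead of the robot, y to its left, z up, the work surface at z = 0. Lengths are in mm, angles in rad, forces in N, time in s.
With the tool pointing down it reaches from about 300 to 775 mm from the base axis. Payload 14.6 kg.
Tool frame: the origin (TCP) lies midway between the tips of the shut fingers; the grasp point (between the pads) lies 19 mm behind it; x points along the fingers, y is the direction in which the jaws open and shut, and the axes are right-handed (so a half turn about x gives the same grasp; the last joint's range is limited). The gripper opens to 94 mm and grips with 3 to 60 N. Pads are 16 mm wide; open, the fingers measure 119 mm over their backs; the gripper's body (75 mm by 177 mm) begins 78 mm behind the grasp point.
Start: joints at [-1.212, 0.3, 1.521, -0, 1.321, -0.067], TCP at [227.169, -500.883, 205.446] pointing down, gripper open.
Joint ranges: [-3.03, 3.03], [-0.79, 2.21], [0.23, 2.52], [-1.04, 4.18], [0, 3.07], [-2.55, 2.55]. Speed limits (rad/s): [2.22, 2.22, 2.57, 3.14, 3.14, 3.14].

### API

Orientations are given as [roll, pitch, yaw] about the fixed x, y, z axes, in that order (R = Rz(yaw) Ry(pitch) Rx(roll)).
In Python, from cell import * gives the robot as it stands.
- The arm moves only by the tool servo_tool, never from a script. Its arguments are lists of equal length, an entry for each row: "dp": the shift along the world's x, y, z in mm, a list of three; "angular": the turn, a rotation vector about the world's x, y, z in degrees, a list of three; "jaw": the gripper's target within -1 to 1 (shut at 1, half-way at 0, fully open at -1). In form: {"dp": [[dx, dy, dz], ...], "angular": [[ax, ay, az], ...], "jaw": [jaw, ...]}. A call has 1 to 10 rows; each row shifts and turns the commanded pose from where the row before left it; what a row does not reach is not made up. A row lasts 1/8 s, in which the tool goes at most 62.5 mm and 10.7 degrees, less where a joint would pass 70% of its speed; a pose out of reach is approached as far as the arm can. A call is refused whole if a number of a shift passes 62.5 or a number of a turn 10.7, either way. A call with a gripper value outside its range is refused whole. The fingers move at their own pace and stop on an object; "newtons" is the grip in N (left out, the last holds). Time passes only in rows, so rows that do not move let the fingers close. It gives the time, the measured TCP pose, the force and the opening at its end, in the units of the state.
- read_state(): the state, without advancing time (a new reading comes with each control period).
- camera(name): name is "scene" or "top" or "wrist"; returns a dict with "frame" (480x640x3 uint8, red, green, blue), "K" (3x3 intrinsics, pixels), "extrinsics" (4x4, takes a point from camera to world coordinates); the wrist camera has in their place "T_tool_cam" (4x4, takes a point from camera to tool coordinates, whose origin is the TCP and whose axes are the tool frame's). Camera axes: x right, y up, looking along -z (the intrinsics and any distortion apply to the point x, -y, -z); pixel columns grow to the right and rows downward; lengths in mm; the calibration is good to about 2 mm. A picture is of the moment at which its call begins: read the wrist's pose just before it. There is no depth.
- sign_off(): hands the job in, once; it reports no verdict.
The state is a dict: "clock": time; "joints": joint angles; "qd": joint speeds; "effort": joint torques, N m; "eef_pos": TCP position; "eef_rot": TCP orientation; "wrist_force": force on the tool from outside, world axes, zero at the start; "moment": the same for the moment, N m; "finger_gap": finger opening in mm.
Only numpy, scipy, OpenCV 4.12 (cv2) and the standard library are available. Lean on these libraries where they do the work, as an engineer would, in place of code of your own. Each camera call takes 0.05 s, during which the arm holds its last target. There are 200 camera calls.

## Working session

There is one attempt and no reset: what is moved stays moved. The work goes in short steps, Python scripts to look and compute and a tool call to move; the robot and the scene stay as the last step left them, time stands still between calls to the robot, and variables do not carry over. Pictures are saved under pics/ and viewed, about 8 in all and at most 12, crops included, and the job is handed in when it is done.

Besides the shell and the picture viewer there is one more tool, called in YAML: its name, and indented under it one key for each argument. servo_tool: Moves the arm, as the interface text tells. Its arguments: {"type":"object","properties":{"dp":{"type":"array"},"angular":{"type":"array"},"jaw":{"type":"array"},"newtons":{"type":"number"}},"required":["dp","angular","jaw"]}

```bash
mkdir -p pics; ls; cat > h.py <<'E'
from cell import *
import numpy as np, cv2
from scipy.spatial.transform import Rotation as R
def shot(name,fn=None):
    s=read_state(); c=camera(name)
    f=c["frame"]
    if fn: cv2.imwrite("pics/"+fn,cv2.cvtColor(f,cv2.COLOR_RGB2BGR))
    if name=="wrist":
        T=np.eye(4);T[:3,:3]=R.from_euler("xyz",s["eef_rot"]).as_matrix();T[:3,3]=s["eef_pos"]
        E=T@np.array(c["T_tool_cam"])
    else: E=np.array(c["extrinsics"])
    return f,np.array(c["K"]),E,c
def ray(K,E,u,v):
    d=np.linalg.inv(K)@[u,v,1]; d=np.array([d[0],-d[1],-d[2]])
    return E[:3,3],E[:3,:3]@d
def onz(K,E,u,v,z):
    o,d=ray(K,E,u,v); return o+d*(z-o[2])/d[2]
def proj(K,E,p):
    q=np.linalg.inv(E)@np.append(p,1); q=K@[q[0],-q[1],-q[2]]; return q[:2]/q[2]
E
python3 - <<'E'
from h import *
print(read_state())
for n in("scene","top","wrist"):
    f,K,Em,c=shot(n,n+"0.png"); print(n,K.round(1).tolist(),Em.round(3).tolist(),[k for k in c])
a=cv2.imread("pics/scene0.png");b=cv2.imread("pics/top0.png")
E
```

```text
pics
{'clock': 0.0, 'joints': array([-1.21160437e+00,  3.00456413e-01,  1.52159375e+00, -1.51511890e-05,
        1.32070071e+00, -6.65981773e-02]), 'qd': array([-0.00064264, -0.0001834 , -0.00110949,  0.00039606,  0.00024906,
       -0.00067227]), 'effort': array([ 9.02456650e-04, -5.31800187e+01, -3.52731121e+01,  7.08153960e-02,
        2.45103403e-02, -1.09501605e-04]), 'eef_pos': array([ 227.07221719, -500.64227944,  204.8890311 ]), 'eef_rot': array([-1.62472445,  1.56963802,  1.94266209]), 'wrist_force': array([-0.15235317, -0.31106603, -0.25430024]), 'moment': array([-0.03878089,  0.00723314,  0.03880323]), 'finger_gap': 94.2166416145998}
scene [[535.0, 0.0, 318.9], [0.0, 535.0, 241.4], [0.0, 0.0, 1.0]] [[0.544, -0.57, 0.616, 1285.776], [0.839, 0.364, -0.405, -510.358], [0.006, 0.737, 0.676, 1007.569], [0.0, 0.0, 0.0, 1.0]] ['frame', 'K', 'extrinsics']
top [[485.7, 0.0, 320.1], [0.0, 485.7, 233.7], [0.0, 0.0, 1.0]] [[-0.026, 0.988, -0.154, 355.041], [-1.0, -0.026, 0.005, -15.109], [0.001, 0.155, 0.988, 1177.438], [0.0, 0.0, 0.0, 1.0]] ['frame', 'K', 'extrinsics']
wrist [[338.2, 0.0, 321.8], [0.0, 338.2, 237.1], [0.0, 0.0, 1.0]] [[0.413, 0.875, 0.252, 300.527], [-0.911, 0.397, 0.113, -466.747], [-0.002, -0.276, 0.961, 384.714], [0.0, 0.0, 0.0, 1.0]] ['frame', 'K', 'T_tool_cam']
```

View pics/top0.png

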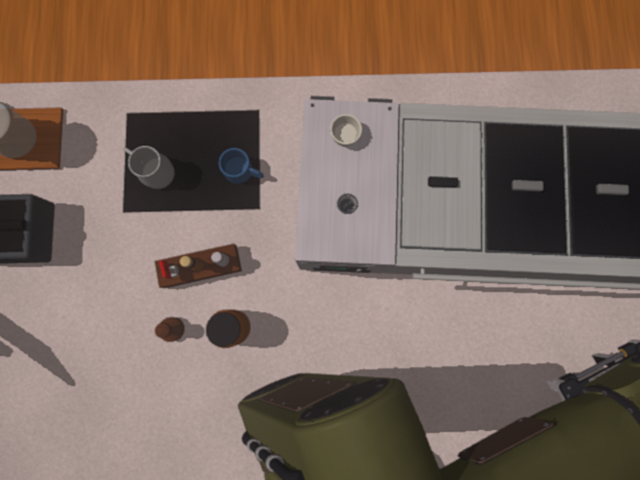

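View pics/scene0.png

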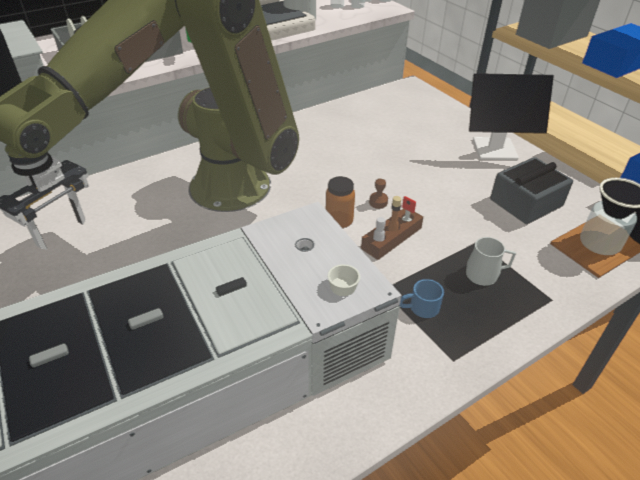

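The top view shows the tool block at about (198,265), with the red key at its left (+y) end (165,268). The lock mouth is at (347,204) and the ramekin at (347,130). In the scene view the key's red handle is at (409,205) and the lock at (304,244).

```bash
cat > m.py <<'E'
from h import *
from cell import camera
def red(f):
    h=cv2.cvtColor(f,cv2.COLOR_RGB2HSV); m=((h[...,0]<6)|(h[...,0]>174))&(h[...,1]>170)&(h[...,2]>110)
    n,l,s,c=cv2.connectedComponentsWithStats(m.astype(np.uint8)); return sorted([(int(s[i,4]),s[i,:4].tolist(),c[i].round(1).tolist()) for i in range(1,n)],reverse=True)[:3]
E
python3 - <<'E'
from m import *
f,K,Em,c=shot("top");g,K2,E2,_=shot("scene")
r1,r2=red(f),red(g);print(r1,r2)
o,d=ray(K,Em,*r1[0][2]);o2,d2=ray(K2,E2,*r2[0][2])
t=np.linalg.lstsq(np.c_[d,-d2],o2-o,rcond=None)[0];print("key",o+d*t[0],o2+d2*t[1])
h=cv2.cvtColor(f,cv2.COLOR_RGB2GRAY)
roi=h[185:225,325:370];_,m=cv2.threshold(roi,0,255,cv2.THRESH_BINARY_INV+cv2.THRESH_OTSU)
cs,_=cv2.findContours(m,cv2.RETR_EXTERNAL,cv2.CHAIN_APPROX_NONE);k=max(cs,key=cv2.contourArea)
(cx,cy),ax,an=cv2.fitEllipse(k);print("lock px",cx+325,cy+185,ax,onz(K,Em,cx+325,cy+185,225))
q=onz(K2,E2,304,244,225);print("lock scene approx",q)
for u,v in[(300,262),(396,263),(308,100),(398,103)]:print("cover",onz(K,Em,u,v,225).round(1))
for u,v in[(155,261),(237,245),(241,268),(161,287)]:print("block",onz(K,Em,u,v,44).round(1))
big=cv2.resize(f[230:300,140:260],None,fx=6,fy=6,interpolation=cv2.INTER_CUBIC)[:, :]
cv2.imwrite("pics/blk.png",cv2.cvtColor(big,cv2.COLOR_RGB2BGR))
E
```

```text
[(64, [159, 261, 7, 17], [162.0, 268.5])] []Traceback (most recent call last):
  File "<stdin>", line 4, in <module>
IndexError: list index out of range
```

```bash
sed -i 's/>170)&(h\[...,2\]>110/>150)\&(h[...,2]>90/' m.py
python3 - <<'E'
from m import *
f,K,Em,c=shot("top");g,K2,E2,_=shot("scene")
r1,r2=red(f),red(g);print(r1,r2)
c2=r2[0][2] if r2 else (409,205)
o,d=ray(K,Em,*r1[0][2]);o2,d2=ray(K2,E2,*c2)
t=np.linalg.lstsq(np.c_[d,-d2],o2-o,rcond=None)[0];print("key",o+d*t[0],o2+d2*t[1])
print("key@z108",onz(K,Em,*r1[0][2],108))
h=cv2.cvtColor(f,cv2.COLOR_RGB2GRAY)
roi=h[185:225,325:370];_,m=cv2.threshold(roi,0,255,cv2.THRESH_BINARY_INV+cv2.THRESH_OTSU)
cs,_=cv2.findContours(m,cv2.RETR_EXTERNAL,cv2.CHAIN_APPROX_NONE);k=max(cs,key=cv2.contourArea)
(cx,cy),ax,an=cv2.fitEllipse(k);print("lock px",cx+325,cy+185,ax,onz(K,Em,cx+325,cy+185,225))
print("lock scene approx",onz(K2,E2,304,244,225))
for u,v in[(300,262),(396,263),(308,100),(398,103)]:print("cover",onz(K,Em,u,v,225).round(1))
for u,v in[(155,261),(237,245),(241,268),(161,287)]:print("block",onz(K,Em,u,v,44).round(1))
E
```

```text
[(83, [159, 260, 8, 18], [162.4, 268.9])] [(21, [405, 197, 10, 7], [409.7, 199.7])]
key [453.3402647  331.01057787 102.43461526] [454.09255778 332.25826422 102.90512389]
key@z108 [452.83136288 329.21868667 108.        ]
lock px 347.04888343811035 203.38174438476562 (19.56016731262207, 20.239294052124023) [564.10996251 -75.19404369 225.        ]
lock scene approx [562.83185573 -73.67261208 225.        ]
cover [448.7  21.4 225. ]
cover [ 441.9 -167.3  225. ]
cover [785.3  -1.8 225. ]
cover [ 773.9 -188.1  225. ]
block [477.7 367.6  44. ]
block [510.5 175.7  44. ]
block [456.  166.4  44. ]
block [416.7 352.1  44. ]
```

```bash
python3 - <<'E'
from m import *
s=read_state();print(R.from_euler("xyz",s["eef_rot"]).as_matrix().round(3))
E
```

```text
[[-0.     0.413 -0.911]
 [ 0.    -0.911 -0.413]
 [-1.    -0.    -0.   ]]
```

servo_tool:
  dp:
    - [0,0,60]
    - [0,0,60]
    - [10,30,20]
    - [15,55,0]
    - [16,58,0]
    - [16,58,0]
    - [16,58,0]
    - [16,58,0]
    - [16,58,0]
    - [16,58,0]
  angular:
    - [0,0,0]
    - [0,0,0]
    - [0,0,0]
    - [0,0,0]
    - [0,0,0]
    - [0,0,0]
    - [0,0,0]
    - [0,0,0]
    - [0,0,0]
    - [0,0,0]
  jaw: [-1,-1,-1,-1,-1,-1,-1,-1,-1,-1]

```text
clock: 1.6
eef_pos: [348.1, -66.0, 345.7]
eef_rot: [2.441, 1.57, -0.275]
wrist_force: [1.2, -0.0, -0.1]
finger_gap: 94.1
```

servo_tool:
  dp:
    - [12,50,0]
    - [12,50,0]
    - [12,50,0]
    - [12,50,0]
    - [12,50,0]
    - [12,50,0]
    - [10,40,0]
    - [5,20,-20]
    - [0,0,-20]
    - [0,0,0]
  angular:
    - [0,0,10.5]
    - [0,0,10.5]
    - [0,0,10.5]
    - [0,0,10.5]
    - [0,0,10.5]
    - [0,0,10.5]
    - [0,0,10.5]
    - [0,0,10.5]
    - [0,0,10.5]
    - [0,0,10.5]
  jaw: [-1,-1,-1,-1,-1,-0.5,-0.5,-0.1,-0.1,-0.1]

```text
clock: 2.85
eef_pos: [434.7, 292.2, 303.7]
eef_rot: [-1.747, 1.568, -2.623]
wrist_force: [0.2, -0.4, 1.2]
finger_gap: 52.2
```

servo_tool:
  dp:
    - [0,0,0]
    - [0,0,0]
    - [0,0,0]
    - [0,0,0]
    - [0,0,0]
    - [0,0,0]
    - [0,0,0]
    - [0,0,0]
  angular:
    - [0,0,10.5]
    - [0,0,10.5]
    - [0,0,10.5]
    - [0,0,10.5]
    - [0,0,10.5]
    - [0,0,9.5]
    - [0,0,0]
    - [0,0,0]
  jaw: [-0.1,-0.1,-0.1,-0.1,-0.1,-0.1,-0.1,-0.1]

```text
clock: 3.85
eef_pos: [435.2, 292.1, 305.4]
eef_rot: [2.994, 1.571, -3.094]
wrist_force: [-0.2, 0.6, 0.4]
finger_gap: 51.4
```

```bash
python3 - <<'E'
from m import *
s=read_state();print(s["joints"].round(2),s["eef_pos"].round(1));print(R.from_euler("xyz",s["eef_rot"]).as_matrix().round(3))
f,K,Em,c=shot("wrist","w1.png");print(Em[:3,3],red(f))
E
```

```text
[ 0.52  0.18  1.43  0.    1.52 -1.24] [435.2 292.1 305.4]
[[-0.    -0.194  0.981]
 [-0.     0.981  0.194]
 [-1.     0.    -0.   ]]
[356.28317788 277.3751919  485.20532943] [(214, [350, 218, 8, 33], [353.6, 233.8])]
```

View pics/w1.png

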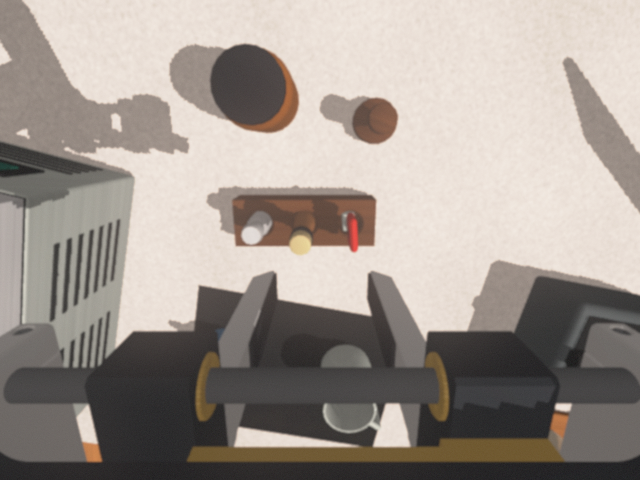

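The wrist view shows the block upright and square to the tool. The red handle spans (351,218)–(356,250), with its broad side along the image's v axis. The brush is at (300,235) and the needle tool at (257,228).

```bash
python3 - <<'E'
from m import *
f,K,Em,c=shot("wrist")
h=cv2.cvtColor(f,cv2.COLOR_RGB2HSV); m=((h[...,0]<6)|(h[...,0]>174))&(h[...,1]>120)&(h[...,2]>80)
m[:200]=0;m[270:]=0;m[:,:330]=0;m[:,380:]=0
ys,xs=np.nonzero(m)
for y in range(ys.min(),ys.max()+1,3): r=xs[ys==y];print(y,r.min(),r.max(),h[y,r.min():r.max()+1,2].tolist())
for u,v in[(351,216),(356.5,250)]:print(onz(K,Em,u,v,108).round(1))
print("top edge-> handle predicted ends")
f,K,E2,c=shot("top");
g,K2,E3,c=shot("scene")
r=red(f);print(r)
# block hole center for key: hole +60
E
```

```text
214 349 350 [126, 127]
217 348 354 [125, 126, 127, 130, 134, 139, 136]
220 348 356 [127, 136, 150, 167, 185, 203, 210, 194, 160]
223 348 357 [132, 151, 170, 187, 215, 228, 233, 228, 200, 147]
226 348 357 [130, 147, 168, 188, 214, 230, 235, 229, 203, 149]
229 349 357 [144, 163, 185, 211, 229, 235, 232, 216, 166]
232 349 357 [137, 161, 180, 208, 226, 233, 233, 220, 175]
235 349 357 [132, 155, 179, 205, 225, 233, 233, 222, 185]
238 349 357 [132, 155, 176, 200, 222, 231, 233, 226, 197]
241 348 358 [125, 133, 153, 174, 194, 218, 229, 233, 227, 199, 157]
244 349 358 [133, 151, 169, 191, 216, 230, 235, 229, 209, 168]
247 351 357 [168, 186, 213, 229, 234, 231, 224]
250 352 356 [191, 207, 224, 232, 232]
[431.3 326.2 108. ]
[469.8 341.4 108. ]
top edge-> handle predicted ends
[(18, [162, 274, 5, 4], [164.0, 275.5])]
```

```bash
python3 - <<'E'
from m import *
f,K,Em,c=shot("wrist")
a,b=onz(K,Em,353.4,216,108),onz(K,Em,354.9,251,108)
print(a,b,(a+b)/2,np.linalg.norm(b-a),np.degrees(np.arctan2(*(b-a)[1::-1])))
E
```

```text
[430.63518727 328.8919522  108.        ] [471.24790814 339.91593804 108.        ] [450.94154771 334.40394512 108.        ] 42.082316478091585 15.186537652344576
```

servo_tool:
  dp:
    - [5,14,0]
    - [5,13,0]
    - [6,13,-35]
    - [0,0,-50]
    - [0,0,-50]
    - [0,0,-20]
    - [0,0,0]
    - [0,0,0]
  angular:
    - [0,0,4]
    - [0,0,0]
    - [0,0,0]
    - [0,0,0]
    - [0,0,0]
    - [0,0,0]
    - [0,0,0]
    - [0,0,0]
  jaw: [-0.1,-0.1,-0.1,-0.1,-0.1,-0.1,-0.1,-0.1]

```text
clock: 5.1
eef_pos: [451.7, 332.6, 151.6]
eef_rot: [0.297, 1.569, 0.565]
wrist_force: [-0.1, -0.1, 0.4]
finger_gap: 51.9
```

```bash
python3 - <<'E'
from m import *
s=read_state();print(s["eef_pos"].round(1));print(R.from_euler("xyz",s["eef_rot"]).as_matrix().round(3))
f,K,Em,c=shot("wrist","w2.png");print(Em[:3,3],red(f))
E
```

```text
[451.7 332.6 151.6]
[[ 0.001 -0.265  0.964]
 [ 0.001  0.964  0.265]
 [-1.     0.     0.002]]
[373.88609738 311.96372548 331.29403898] [(650, [316, 226, 13, 61], [322.0, 257.7]), (2, [321, 225, 1, 2], [321.0, 225.5])]
```

View pics/w2.png

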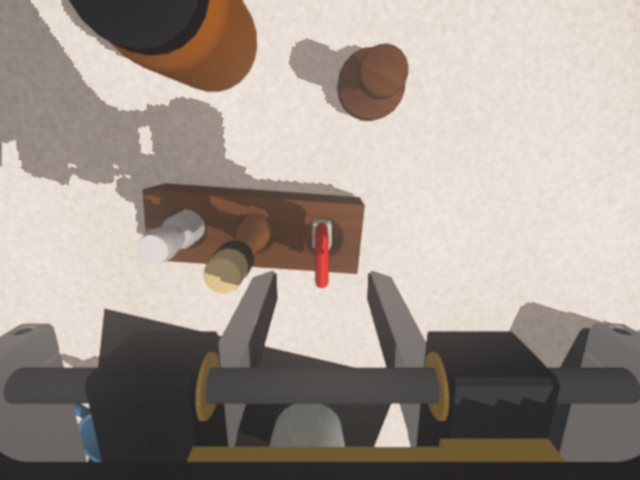

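```bash
python3 - <<'E'
from m import *
f,K,Em,c=shot("wrist")
d=np.array([.964,.265,0])
p=onz(K,Em,322,287,108); print("far end",p,"centre",p-21*d)
q=np.array([451.7,332.6,0])
for z,s in((108,21),(108,-21),(68,-21)):print(z,s,proj(K,Em,q+s*d+[0,0,z]))
h=cv2.cvtColor(f,cv2.COLOR_RGB2HSV)
for v in range(218,292,3):print(v,h[v,322].tolist(),end=" ")
E
```

```text
far end [471.88119887 339.19251606 108.        ] centre [451.63719887 333.62751606 108.        ]
108 21 [320.59645923 286.72917576]
108 -21 [320.53129493 230.18929902]
68 -21 [320.66835519 217.25850412]
218 [11, 83, 113] 221 [7, 36, 119] 224 [2, 142, 122] 227 [2, 150, 122] 230 [2, 151, 123] 233 [1, 160, 129] 236 [2, 168, 149] 239 [1, 167, 153] 242 [2, 173, 164] 245 [1, 176, 193] 248 [1, 174, 186] 251 [2, 159, 141] 254 [1, 180, 225] 257 [1, 183, 229] 260 [1, 180, 230] 263 [1, 180, 229] 266 [1, 182, 228] 269 [2, 179, 229] 272 [1, 176, 230] 275 [1, 177, 229] 278 [2, 177, 229] 281 [2, 177, 229] 284 [1, 176, 228] 287 [2, 122, 220] 290 [14, 23, 229]
```

servo_tool:
  dp:
    - [0,1,-30]
    - [0,0,-30]
    - [0,0,-20]
    - [0,0,-2]
    - [0,0,0]
    - [0,0,0]
    - [0,0,0]
    - [0,0,0]
    - [0,0,0]
  angular:
    - [0,0,0]
    - [0,0,0]
    - [0,0,0]
    - [0,0,0]
    - [0,0,0]
    - [0,0,0]
    - [0,0,0]
    - [0,0,0]
    - [0,0,0]
  jaw: [-0.1,-0.1,-0.1,-0.1,-0.1,0.3,1,1,1]
  newtons: 30

```text
clock: 6.32
eef_pos: [451.2, 333.1, 68.5]
eef_rot: [-0.049, 1.571, 0.22]
wrist_force: [0.9, -0.4, 0.3]
finger_gap: 15.0
```

servo_tool:
  dp:
    - [0,0,0]
    - [0,0,0]
    - [0,0,0]
  angular:
    - [0,0,0]
    - [0,0,0]
    - [0,0,0]
  jaw: [1,1,1]

```text
clock: 6.7
eef_pos: [451.2, 333.0, 68.4]
eef_rot: [-1.949, 1.571, -1.68]
wrist_force: [-0.6, -0.6, 0.3]
finger_gap: 9.9
```

```bash
python3 - <<'E'
from m import *
s=read_state();print(s["eef_pos"].round(2),s["wrist_force"],s["finger_gap"]);print(R.from_euler("xyz",s["eef_rot"]).as_matrix().round(3))
f,K,Em,c=shot("wrist","w3.png")
E
```

```text
[451.19 333.03  68.44] [-0.58853657 -0.61352077  0.30342072] 9.911959142736954
[[-0.    -0.265  0.964]
 [-0.     0.964  0.265]
 [-1.    -0.    -0.   ]]
```

View pics/w3.png

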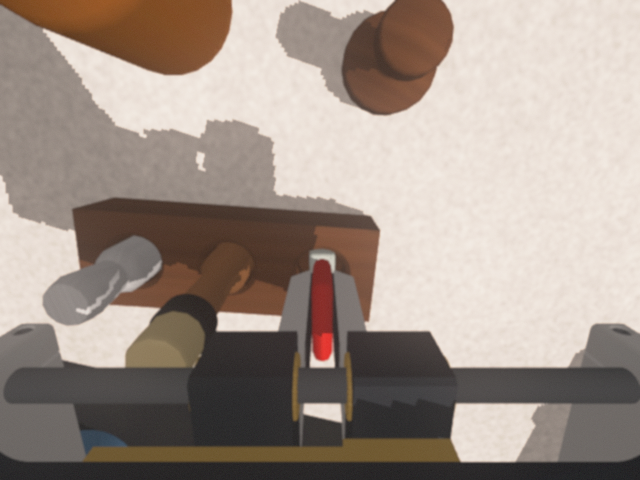

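The key is gripped at a gap of 9.9 mm. The handle is centred at u≈321, with its ends at v≈260 and 360, and the brush is just clear of the fingers.

```bash
python3 - <<'E'
from m import *
s=read_state();f,K,Em,c=shot("wrist")
h=cv2.cvtColor(f,cv2.COLOR_RGB2HSV)
for v in range(248,368,4):print(v,h[v,322].tolist(),end=" ")
p=s["eef_pos"];d=np.array([.964,.265,0])
for z,sg in((88,21),(108,21),(108,-21),(88,-21),(68,-21)):
  q=p.copy();q[2]=z;print(z,sg,proj(K,Em,q+sg*d).round(1))
for v,z in((361,108),(361,100),(252,88)):
  print(v,z,(onz(K,Em,322,v,z)-p)@d)
E
```

```text
248 [12, 82, 112] 252 [18, 20, 127] 256 [22, 18, 210] 260 [2, 139, 121] 264 [2, 164, 118] 268 [2, 166, 118] 272 [3, 170, 117] 276 [2, 164, 120] 280 [1, 162, 120] 284 [1, 169, 130] 288 [2, 179, 135] 292 [2, 186, 136] 296 [1, 181, 137] 300 [2, 172, 138] 304 [1, 175, 137] 308 [2, 182, 136] 312 [1, 172, 139] 316 [1, 179, 138] 320 [1, 179, 137] 324 [1, 172, 138] 328 [1, 178, 136] 332 [1, 183, 148] 336 [2, 197, 218] 340 [1, 200, 222] 344 [1, 198, 223] 348 [1, 198, 223] 352 [1, 198, 222] 356 [1, 203, 220] 360 [2, 133, 214] 364 [13, 19, 236] 88 21 [320.2 335.9]
108 21 [320.  359.1]
108 -21 [319.9 278. ]
88 -21 [320.1 262.5]
68 -21 [320.3 250.1]
361 108 22.058019212422323
361 100 27.890552300226645
252 88 -26.54226904932966
```

servo_tool:
  dp:
    - [0,0,10]
    - [0,0,30]
    - [0,0,60]
    - [0,0,60]
    - [0,0,60]
    - [0,0,50]
    - [5,-30,0]
    - [20,-45,0]
    - [25,-50,0]
    - [25,-50,0]
  angular:
    - [0,0,0]
    - [0,0,0]
    - [0,0,0]
    - [0,0,0]
    - [0,0,0]
    - [0,0,0]
    - [0,0,-6]
    - [0,0,-6]
    - [0,0,-6]
    - [0,0,0]
  jaw: [1,1,1,1,1,1,1,1,1,1]

```text
clock: 8.05
eef_pos: [526.4, 156.6, 339.3]
eef_rot: [0.535, 1.57, 0.488]
wrist_force: [0.8, -0.4, -1.0]
finger_gap: 9.7
```

servo_tool:
  dp:
    - [25,-50,0]
    - [25,-50,0]
    - [25,-50,0]
    - [20,-50,0]
    - [20,-30,0]
    - [0,0,0]
    - [0,0,0]
    - [0,0,0]
  angular:
    - [0,0,0]
    - [0,0,0]
    - [0,0,0]
    - [0,0,0]
    - [0,0,0]
    - [0,0,0]
    - [0,0,0]
    - [0,0,0]
  jaw: [1,1,1,1,1,1,1,1]

```text
clock: 9.05
eef_pos: [640.9, -70.8, 339.1]
eef_rot: [0.052, 1.57, 0.007]
wrist_force: [0.7, -1.6, -2.3]
finger_gap: 9.3
```

```bash
python3 - <<'E'
from m import *
s=read_state();p=s["eef_pos"];print(p.round(2),s["wrist_force"],s["finger_gap"],s["joints"].round(2));print(R.from_euler("xyz",s["eef_rot"]).as_matrix().round(3))
f,K,Em,c=shot("wrist","w4.png");u,v=proj(K,Em,[564,-75,225]).astype(int);print(u,v)
cv2.imwrite("pics/w4c.png",np.hstack([cv2.resize(cv2.imread("pics/w4.png"),(400,300)),cv2.resize(cv2.imread("pics/w4.png")[v-32:v+32,u-32:u+32],(400,300*4//3),interpolation=cv2.INTER_CUBIC)[50:350]]))
E
```

```text
[640.87 -70.81 339.13] [ 0.74412821 -1.56781878 -2.33417982] 9.284640274797772 [-0.17  0.48  0.98  0.    1.69 -1.69]
[[ 0.001  0.044  0.999]
 [ 0.     0.999 -0.044]
 [-1.     0.     0.001]]
311 144
```

View pics/w4c.png

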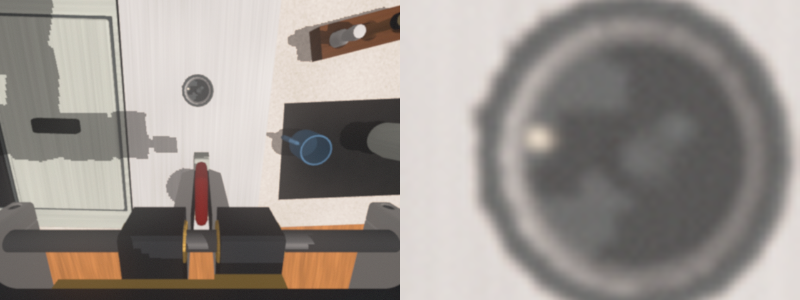

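The white dot is at the well's left (rail -y), so the lock reads about 0. The mouth is at about px (316,143). A slanted light feature that may be the bit runs lower-left to upper-right. I'll enhance it.

servo_tool:
  dp:
    - [-5,0,-15]
    - [0,0,-20]
    - [0,0,0]
    - [0,0,0]
  angular:
    - [0,0,0]
    - [0,0,0]
    - [0,0,0]
    - [0,0,0]
  jaw: [1,1,1,1]

```text
clock: 9.6
eef_pos: [636.3, -71.6, 304.6]
eef_rot: [-0.122, 1.57, -0.167]
wrist_force: [0.1, -0.4, -1.6]
finger_gap: 10.0
```

```bash
python3 - <<'E'
from m import *
s=read_state();p=s["eef_pos"]
fs=[shot("wrist") for _ in range(4)];K,Em=fs[0][1:3]
a=np.mean([x[0].astype(float) for x in fs],0)
g=cv2.cvtColor(a.astype(np.uint8),cv2.COLOR_RGB2GRAY)
u,v=proj(K,Em,[564,-75,225]).astype(int);print(u,v)
roi=g[v-30:v+30,u-30:u+30];b=cv2.GaussianBlur(roi,(3,3),0)
c=cv2.HoughCircles(cv2.resize(b,None,fx=8,fy=8,interpolation=cv2.INTER_CUBIC),cv2.HOUGH_GRADIENT,2,200,param1=80,param2=40,minRadius=110,maxRadius=230)
print(c)
for cc in c[0]:
  print("lock",onz(K,Em,u-30+cc[0]/8-.44,v-30+cc[1]/8-.44,225), "r mm",cc[2]/8/K[0,0]*(Em[2,3]-225))
cr=a[v-25:v+25,u-25:u+25];cr=np.clip((cr-30)*255/110,0,255).astype(np.uint8)
cv2.imwrite("pics/w5.png",cv2.cvtColor(cv2.resize(cr,(600,600),interpolation=cv2.INTER_CUBIC),cv2.COLOR_RGB2BGR))
E
```

```text
311 151
NoneTraceback (most recent call last):
  File "<stdin>", line 10, in <module>
TypeError: 'NoneType' object is not subscriptable
```

```bash
cat > lk.py <<'E'
from m import *
def lock(fn,S=30):
    fs=[shot("wrist") for _ in range(4)];K,Em=fs[0][1:3]
    a=np.mean([x[0].astype(float) for x in fs],0);g=cv2.cvtColor(a.astype(np.uint8),cv2.COLOR_RGB2GRAY)
    u,v=proj(K,Em,[563,-72,225]).astype(int)
    roi=cv2.resize(g[v-S:v+S,u-S:u+S],None,fx=8,fy=8,interpolation=cv2.INTER_CUBIC)
    for t in(100,140,170):
        cs,_=cv2.findContours((roi<t).astype(np.uint8),cv2.RETR_EXTERNAL,cv2.CHAIN_APPROX_NONE);k=max(cs,key=cv2.contourArea)
        (x,y),ax,an=cv2.fitEllipse(cv2.convexHull(k));q=onz(K,Em,u-S+(x+.5)/8-.5,v-S+(y+.5)/8-.5,225)
        print(t,"px",u-S+x/8,v-S+y/8,"lock",q.round(1),"dia mm",np.array(ax)/8/K[0,0]*(Em[2,3]-225))
    cr=a[v-25:v+25,u-25:u+25];cr=np.clip((cr-30)*255/110,0,255).astype(np.uint8)
    cv2.imwrite("pics/"+fn,cv2.cvtColor(cv2.resize(cr,(600,600),interpolation=cv2.INTER_CUBIC),cv2.COLOR_RGB2BGR))
E
python3 -c "
from lk import *
lock('w5.png')"
```

```text
100 px 318.028018951416 151.37392044067383 lock [563.6 -70.8 225. ] dia mm [28.53368801 30.07316928]
140 px 317.0244369506836 151.78146171569824 lock [563.8 -71.5 225. ] dia mm [43.03254454 44.09598524]
170 px 317.0632629394531 151.81115341186523 lock [563.8 -71.5 225. ] dia mm [44.13182162 45.08753133]
```

View pics/w5.png

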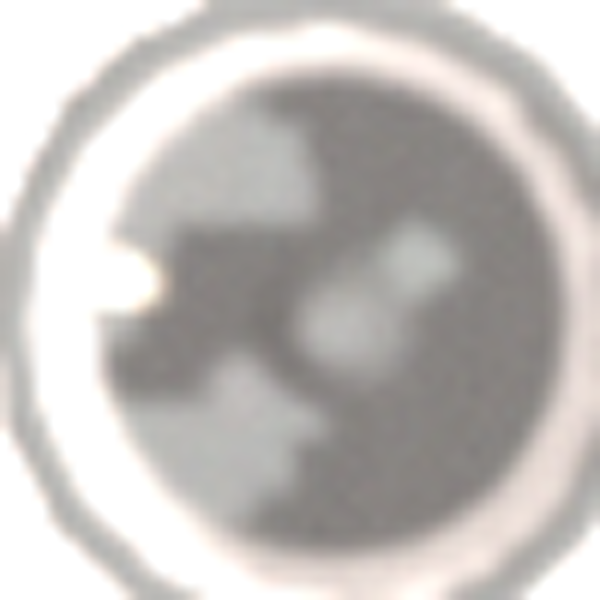

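The pin is at about (350,325) in the crop and one lit end of the bar at about (425,255). The bar therefore lies near -48° in world, and the dot puts the lock at about 0.1. I'll turn the key there and hover just above the mouth.

servo_tool:
  dp:
    - [-20,0,0]
    - [-20,-1,0]
    - [-20,-1,0]
    - [-12,0,0]
    - [0,0,0]
    - [0,0,-8]
    - [0,0,-8]
    - [0,0,0]
    - [0,0,0]
  angular:
    - [0,0,-9]
    - [0,0,-9]
    - [0,0,-9]
    - [0,0,-9]
    - [0,0,-9]
    - [0,0,0]
    - [0,0,0]
    - [0,0,0]
    - [0,0,0]
  jaw: [1,1,1,1,1,1,1,1,1]

```text
clock: 11.12
eef_pos: [564.2, -73.9, 287.4]
eef_rot: [-2.483, 1.571, 2.97]
wrist_force: [-0.7, -0.9, -2.3]
finger_gap: 10.0
```

```bash
python3 - <<'E'
from m import *
s=read_state();p=s["eef_pos"];M=R.from_euler("xyz",s["eef_rot"]).as_matrix();print(p.round(2),s["wrist_force"].round(2),s["moment"].round(3),s["joints"].round(2));print(M.round(3))
f,K,Em,c=shot("wrist","w6.png");u,v=proj(K,Em,[564,-73,225]).astype(int);print(u,v)
cv2.imwrite("pics/w6c.png",cv2.resize(cv2.imread("pics/w6.png")[v-60:v+40,u-60:u+60],(720,600),interpolation=cv2.INTER_CUBIC))
print("crop origin",u-60,v-60)
E
```

```text
[564.23 -73.87 287.43] [-0.72 -0.94 -2.29] [ 0.006 -0.151  0.011] [-0.19  0.3   1.34 -0.    1.51 -0.94]
[[-0.     0.738  0.675]
 [ 0.     0.675 -0.738]
 [-1.    -0.    -0.   ]]
321 251
crop origin 261 191
```

View pics/w6c.png

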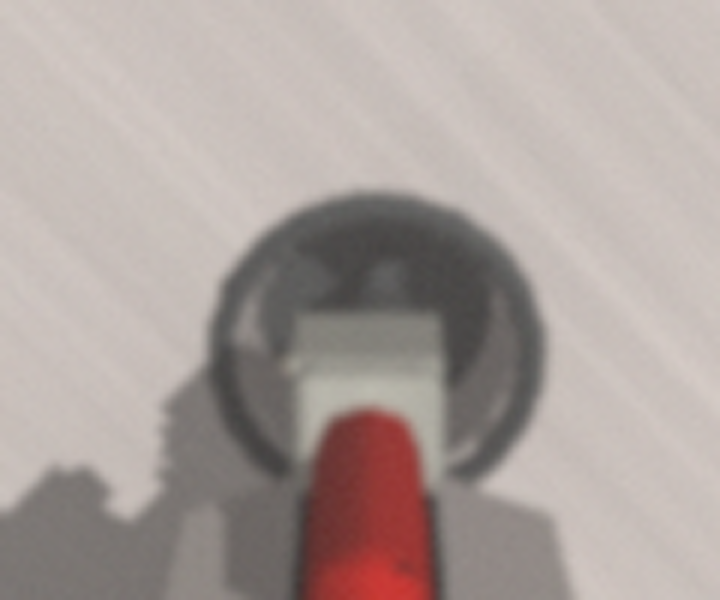

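```bash
python3 - <<'E'
from m import *
s=read_state();p=s["eef_pos"];f,K,Em,c=shot("wrist")
M=R.from_euler("xyz",s["eef_rot"]).as_matrix();y,z=M[:,1],M[:,2]
for v in(243,242.5,243.5):
  e=onz(K,Em,322.7,v,p[2]-54.4);q=e+12*z-p;print("key foot centre rel TCP: y",q@y,"z",q@z)
import itertools
# ring outer points in crop coordinates
pts=np.array([(210,350),(545,348),(377,190),(262,232),(495,232),(228,420),(522,420),(215,300),(538,300)],float)
W=np.array([onz(K,Em,261+(a+.5)/6-.5,191+(b+.5)/6-.5,225) for a,b in pts])
A=np.c_[2*W[:,:2],np.ones(len(W))];x=np.linalg.lstsq(A,(W[:,:2]**2).sum(1),rcond=None)[0]
C=np.array([x[0],x[1],225]);print("mouth",C,"r",np.sqrt(x[2]+x[0]**2+x[1]**2),np.linalg.norm(W[:,:2]-C[:2],axis=1).round(1));print("mouth rel TCP y,z",(C-p)@y,(C-p)@z)
E
```

```text
key foot centre rel TCP: y 1.2010143163382414 z 2.4428850513670084
key foot centre rel TCP: y 1.2007260742196215 z 2.0647038708005474
key foot centre rel TCP: y 1.2013028039723388 z 2.8213883546959013
mouth [563.95531806 -70.98438187 225.        ] r 20.965633801859262 [20.9 21.1 20.6 20.9 21.1 21.  20.6 21.2 21.1]
mouth rel TCP y,z 1.7268864438621916 -2.3755142237529645
```

servo_tool:
  dp:
    - [-2.6,3.7,0]
    - [0,0,-4]
    - [0,0,0]
    - [0,0,0]
  angular:
    - [0,0,0]
    - [0,0,0]
    - [0,0,0]
    - [0,0,0]
  jaw: [1,1,1,1]

```text
clock: 11.72
eef_pos: [561.6, -70.2, 283.4]
eef_rot: [-0.338, 1.571, -1.169]
wrist_force: [-0.4, -0.4, -1.2]
finger_gap: 10.1
```

```bash
python3 - <<'E'
from m import *
s=read_state();p=s["eef_pos"];print(p.round(2),s["wrist_force"].round(2))
f,K,Em,c=shot("wrist","w7.png")
cv2.imwrite("pics/w7c.png",cv2.resize(cv2.imread("pics/w7.png")[191:291,261:381],(720,600),interpolation=cv2.INTER_CUBIC))
E
```

```text
[561.59 -70.22 283.45] [-0.4  -0.43 -1.16]
```

View pics/w7c.png

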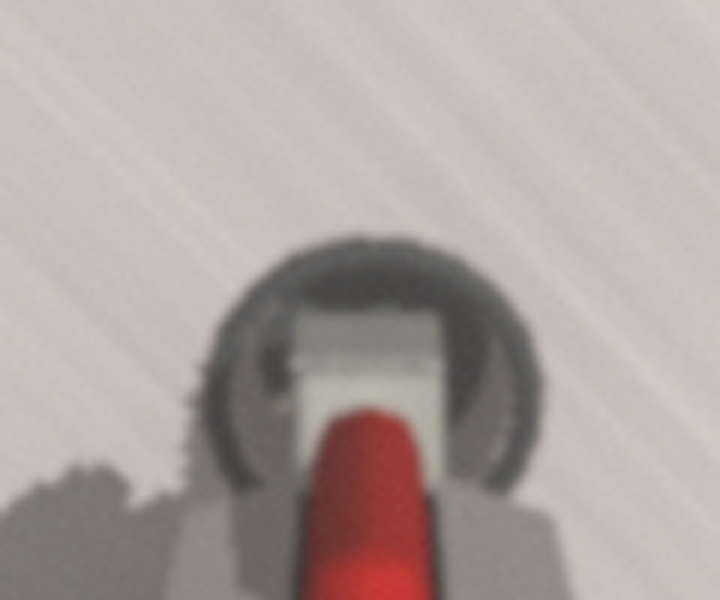

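The boss (u 295–442, near lower edge v 311) is now nearly centred in the ring (u 205–543, far edge v 237).

```bash
python3 - <<'E'
from m import *
s=read_state();p=s["eef_pos"];f,K,Em,c=shot("wrist")
M=R.from_euler("xyz",s["eef_rot"]).as_matrix();y,z=M[:,1],M[:,2]
P=lambda a,b,h:onz(K,Em,261+(a+.5)/6-.5,191+(b+.5)/6-.5,h)-p
e=P(368.5,311,p[2]-54.4);k=e+12*z
pts=[(205,400),(543,400),(374,237),(232,310),(517,310)]
W=np.array([P(a,b,225) for a,b in pts]);Y=W@y;Z=W@z
A=np.c_[2*Y,2*Z,np.ones(len(Y))];x=np.linalg.lstsq(A,Y**2+Z**2,rcond=None)[0]
print("key",k@y,k@z,"mouth",x[:2],"r",np.sqrt(x[2]+x[0]**2+x[1]**2),"from top edge",W[2]@z+21)
print(y,z)
E
```

```text
key 0.6936543367429422 2.0016882345447717 mouth [1.40081946 2.82627951] r 21.00913839913308 from top edge 2.852337835182148
[7.38481830e-01 6.74273377e-01 1.17266634e-05] [ 6.74273376e-01 -7.38481830e-01  2.89948579e-05]
```

servo_tool:
  dp:
    - [1,-0.2,0]
    - [0,0,-4]
    - [0,0,-3]
    - [0,0,-2]
    - [0,0,-2]
    - [0,0,0]
  angular:
    - [0,0,0]
    - [0,0,0]
    - [0,0,0]
    - [0,0,0]
    - [0,0,0]
    - [0,0,0]
  jaw: [1,1,1,1,1,1]

```text
clock: 12.58
eef_pos: [562.5, -70.4, 272.3]
eef_rot: [-2.511, 1.571, 2.941]
wrist_force: [0.3, 0.5, -0.9]
finger_gap: 9.9
```

servo_tool:
  dp:
    - [0,0,-1]
    - [0,0,-1]
    - [0,0,-1]
    - [0,0,0]
  angular:
    - [0,0,0]
    - [0,0,0]
    - [0,0,0]
    - [0,0,0]
  jaw: [1,1,1,1]

```text
clock: 13.08
eef_pos: [562.5, -70.4, 269.4]
eef_rot: [-2.567, 1.571, 2.885]
wrist_force: [-0.2, 0.2, -0.7]
finger_gap: 10.3
```

servo_tool:
  dp:
    - [0,0,-1]
    - [0,0,-1]
    - [0,0,-1]
    - [0,0,0]
  angular:
    - [0,0,0]
    - [0,0,0]
    - [0,0,0]
    - [0,0,0]
  jaw: [1,1,1,1]

```text
clock: 13.58
eef_pos: [562.6, -70.3, 266.4]
eef_rot: [1.758, 1.571, 0.927]
wrist_force: [1.2, -0.3, -1.7]
finger_gap: 10.0
```

servo_tool:
  dp:
    - [0,0,-1]
    - [0,0,-0.5]
    - [0,0,0]
  angular:
    - [0,0,0]
    - [0,0,0]
    - [0,0,0]
  jaw: [1,1,1]

```text
clock: 13.95
eef_pos: [562.6, -70.4, 265.0]
eef_rot: [0.972, 1.571, 0.141]
wrist_force: [1.0, 0.7, 0.5]
finger_gap: 10.0
```

servo_tool:
  dp:
    - [0,0,-1]
    - [0,0,-0.5]
    - [0,0,0]
  angular:
    - [0,0,0]
    - [0,0,0]
    - [0,0,0]
  jaw: [1,1,1]

```text
clock: 14.32
eef_pos: [562.6, -70.4, 263.4]
eef_rot: [0.914, 1.571, 0.083]
wrist_force: [1.2, 0.7, -0.0]
finger_gap: 9.9
```

servo_tool:
  dp:
    - [0,0,-1]
    - [0,0,-1]
    - [0,0,-0.5]
    - [0,0,0]
  angular:
    - [0,0,0]
    - [0,0,0]
    - [0,0,0]
    - [0,0,0]
  jaw: [1,1,1,1]

```text
clock: 14.82
eef_pos: [562.6, -70.4, 260.9]
eef_rot: [2.606, 1.571, 1.776]
wrist_force: [0.9, 0.9, -0.1]
finger_gap: 10.1
```

servo_tool:
  dp:
    - [0,0,-1]
    - [0,0,-1]
    - [0,0,-0.5]
    - [0,0,0]
  angular:
    - [0,0,0]
    - [0,0,0]
    - [0,0,0]
    - [0,0,0]
  jaw: [1,1,1,1]

```text
clock: 15.32
eef_pos: [562.6, -70.4, 258.3]
eef_rot: [-2.627, 1.571, 2.826]
wrist_force: [0.7, 0.5, 0.6]
finger_gap: 10.2
```

servo_tool:
  dp:
    - [0,0,-0.7]
    - [0,0,-0.5]
    - [0,0,0]
  angular:
    - [0,0,0]
    - [0,0,0]
    - [0,0,0]
  jaw: [1,1,1]

```text
clock: 15.7
eef_pos: [562.6, -70.4, 257.4]
eef_rot: [0.578, 1.571, -0.252]
wrist_force: [0.1, 1.7, 2.6]
finger_gap: 9.6
```

The key dropped home without resistance: the TCP fell from 272 to 257.4 mm, and only 2.6 N appeared at floor level. Now I turn clockwise, keeping the key's axis still, since it sits about 2 mm along tool z from the TCP.

servo_tool:
  dp:
    - [0,0,0]
    - [0.14,0.1,0.2]
    - [0.14,0.1,0]
    - [0.16,0.08,0]
    - [0.16,0.08,0]
    - [0,0,0]
  angular:
    - [0,0,0]
    - [0,0,-5]
    - [0,0,-5]
    - [0,0,-5]
    - [0,0,-5]
    - [0,0,0]
  jaw: [1,1,1,1,1,1]

```text
clock: 16.45
eef_pos: [563.3, -69.9, 257.4]
eef_rot: [1.695, 1.571, 0.516]
wrist_force: [3.1, 0.8, 1.1]
finger_gap: 9.9
```

```bash
cat > st.py <<'E'
from m import *
s=read_state();M=R.from_euler("xyz",s["eef_rot"]).as_matrix();print(s["eef_pos"].round(2),"F",s["wrist_force"].round(2),"M",s["moment"].round(3),"th",np.degrees(np.arctan2(M[1,1],M[0,1])).round(1),"tilt",M[2].round(3),s["joints"].round(2)[5],s["clock"])
E
python3 st.py
```

```text
[563.27 -69.94 257.39] F [3.1  0.81 1.06] M [ 0.275 -0.479  0.067] th 22.4 tilt [-1.  0. -0.] -0.58 16.45
```

servo_tool:
  dp:
    - [0.3,0.05,0]
    - [0.3,0.05,0]
    - [0.2,0.03,0]
    - [0.2,0.03,0]
    - [0.2,0,0]
    - [0.17,0,0]
    - [0,0,0]
  angular:
    - [0,0,-5]
    - [0,0,-5]
    - [0,0,-5]
    - [0,0,-5]
    - [0,0,-5]
    - [0,0,-5]
    - [0,0,0]
  jaw: [1,1,1,1,1,1,1]

```text
clock: 17.32
eef_pos: [564.6, -69.8, 257.4]
eef_rot: [2.608, 1.571, 0.907]
wrist_force: [2.4, 2.0, 2.0]
finger_gap: 9.9
```

```bash
python3 st.py
```

```text
[564.59 -69.8  257.4 ] F [2.4  2.02 2.  ] M [ 0.303 -0.356  0.078] th -7.5 tilt [-1.  0. -0.] -0.06 17.325
```

servo_tool:
  dp:
    - [0.2,0.05,0]
    - [0.2,0.05,0]
    - [0.2,0,0]
    - [0.2,0,0]
    - [0,0,0]
  angular:
    - [0,0,-5]
    - [0,0,-5]
    - [0,0,-5]
    - [0,0,-5]
    - [0,0,0]
  jaw: [1,1,1,1,1]

```text
clock: 17.95
eef_pos: [565.4, -69.9, 257.4]
eef_rot: [0.882, 1.57, -1.167]
wrist_force: [2.2, -1.4, 0.9]
finger_gap: 9.7
```

```bash
python3 st.py
```

```text
[565.39 -69.94 257.42] F [ 2.17 -1.37  0.94] M [-0.135 -0.563  0.062] th -27.4 tilt [-1.  0.  0.] 0.29 17.95
```

servo_tool:
  dp:
    - [0.15,-0.1,0]
    - [0.15,-0.1,0]
    - [0.1,-0.1,0]
    - [0,0,0]
  angular:
    - [0,0,-3]
    - [0,0,-3]
    - [0,0,-3]
    - [0,0,0]
  jaw: [1,1,1,1]

```text
clock: 18.45
eef_pos: [565.8, -70.1, 257.4]
eef_rot: [0.822, 1.571, -1.384]
wrist_force: [2.6, -0.2, 0.6]
finger_gap: 10.0
```

```bash
python3 st.py
```

```text
[565.76 -70.14 257.41] F [ 2.56 -0.24  0.59] M [-0.119 -0.477  0.063] th -36.4 tilt [-1.  0.  0.] 0.45 18.45
```

Still only friction torque (0.06 N m). I'll continue in 3° steps.

servo_tool:
  dp:
    - [0.1,-0.1,0]
    - [0.1,-0.1,0]
    - [0,0,0]
  angular:
    - [0,0,-3]
    - [0,0,-3]
    - [0,0,0]
  jaw: [1,1,1]

```text
clock: 18.82
eef_pos: [565.9, -70.3, 257.4]
eef_rot: [0.827, 1.571, -1.484]
wrist_force: [2.4, -0.6, 0.4]
finger_gap: 9.9
```

```bash
python3 st.py
```

```text
[565.95 -70.34 257.4 ] F [ 2.36 -0.64  0.43] M [-0.126 -0.48   0.153] th -42.4 tilt [-1.  0.  0.] 0.55 18.825
```

servo_tool:
  dp:
    - [0.1,-0.05,0]
    - [0,0,0]
    - [0,0,0]
  angular:
    - [0,0,-3]
    - [0,0,0]
    - [0,0,0]
  jaw: [1,1,1]

```text
clock: 19.2
eef_pos: [566.0, -70.4, 257.4]
eef_rot: [0.45, 1.571, -1.915]
wrist_force: [0.8, -0.5, -0.3]
finger_gap: 9.8
```

```bash
python3 st.py
```

```text
[566.03 -70.4  257.4 ] F [ 0.77 -0.46 -0.34] M [-0.227 -0.535  0.098] th -45.5 tilt [-1.  0.  0.] 0.61 19.2
```

servo_tool:
  dp:
    - [0.1,-0.05,0]
    - [0,0,0]
    - [0,0,0]
  angular:
    - [0,0,-3]
    - [0,0,0]
    - [0,0,0]
  jaw: [1,1,1]

```text
clock: 19.58
eef_pos: [566.1, -70.4, 257.4]
eef_rot: [0.715, 1.571, -1.702]
wrist_force: [2.3, -1.6, 0.4]
finger_gap: 9.9
```

```bash
python3 st.py; python3 - <<'E'
from m import *
a=[]
for _ in range(6): camera("scene"); a.append(read_state()["moment"][2])
print(np.round(a,3))
E
```

```text
[566.13 -70.44 257.42] F [ 2.27 -1.57  0.4 ] M [-0.437 -0.507  0.056] th -48.5 tilt [-1.  0.  0.] 0.66 19.575
[0.133 0.122 0.062 0.074 0.052 0.095]
```

servo_tool:
  dp:
    - [0.1,-0.05,0]
    - [0.05,0,0]
    - [0,0,0]
  angular:
    - [0,0,-3]
    - [0,0,-2]
    - [0,0,0]
  jaw: [1,1,1]

```text
clock: 20.25
eef_pos: [566.3, -70.5, 257.5]
eef_rot: [1.269, 1.571, -1.237]
wrist_force: [1.7, -2.9, 0.5]
finger_gap: 9.6
```

```bash
cat > mo.py <<'E'
from m import *
a=[];b=[]
for _ in range(8): camera("scene"); s=read_state();a.append(s["moment"]);b.append(s["wrist_force"])
print(np.mean(a,0).round(3),np.mean(b,0).round(2))
E
python3 st.py; python3 mo.py
```

```text
[566.3  -70.48 257.46] F [ 1.65 -2.89  0.5 ] M [-0.627 -0.54   0.099] th -53.6 tilt [-1.  0.  0.] 0.75 20.25
[-0.752 -0.549  0.105] [ 2.23 -3.3  -0.39]
```

servo_tool:
  dp:
    - [0.1,-0.3,0]
    - [0.1,-0.2,0]
    - [0,0,0]
    - [0,0,0]
  angular:
    - [0,0,-3]
    - [0,0,-2]
    - [0,0,0]
    - [0,0,0]
  jaw: [1,1,1,1]

```text
clock: 21.15
eef_pos: [566.5, -70.8, 257.4]
eef_rot: [-1.33, 1.571, 2.36]
wrist_force: [1.4, -0.4, -0.7]
finger_gap: 9.5
```

```bash
python3 st.py; python3 mo.py
```

```text
[566.45 -70.81 257.41] F [ 1.37 -0.44 -0.72] M [-0.356 -0.424  0.119] th -58.6 tilt [-1. -0.  0.] 0.83 21.15
[-0.25  -0.343  0.135] [ 1.23 -1.06 -0.06]
```

servo_tool:
  dp:
    - [0.1,-0.15,0]
    - [0.05,-0.1,0]
    - [0,0,0]
    - [0,0,0]
  angular:
    - [0,0,-3]
    - [0,0,-2]
    - [0,0,0]
    - [0,0,0]
  jaw: [1,1,1,1]

```text
clock: 22.05
eef_pos: [566.6, -71.1, 257.4]
eef_rot: [-1.093, 1.571, 2.51]
wrist_force: [0.3, -0.3, 0.6]
finger_gap: 9.9
```

```bash
python3 st.py; python3 mo.py
```

```text
[566.6  -71.11 257.42] F [ 0.25 -0.32  0.56] M [-0.091 -0.205  0.193] th -63.6 tilt [-1. -0.  0.] 0.92 22.05
[-0.022 -0.101  0.211] [ 0.36  0.16 -0.15]
```

Torque is now 0.21 N m and rising. I'll check the picture for the dot and how the key sits in the grip.

```bash
python3 - <<'E'
from m import *
f,K,Em,c=shot("wrist","w8.png")
cv2.imwrite("pics/w8c.png",cv2.resize(cv2.imread("pics/w8.png")[205:325,246:396],(750,600),interpolation=cv2.INTER_CUBIC))
E
```

```text
(no output)
```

View pics/w8c.png

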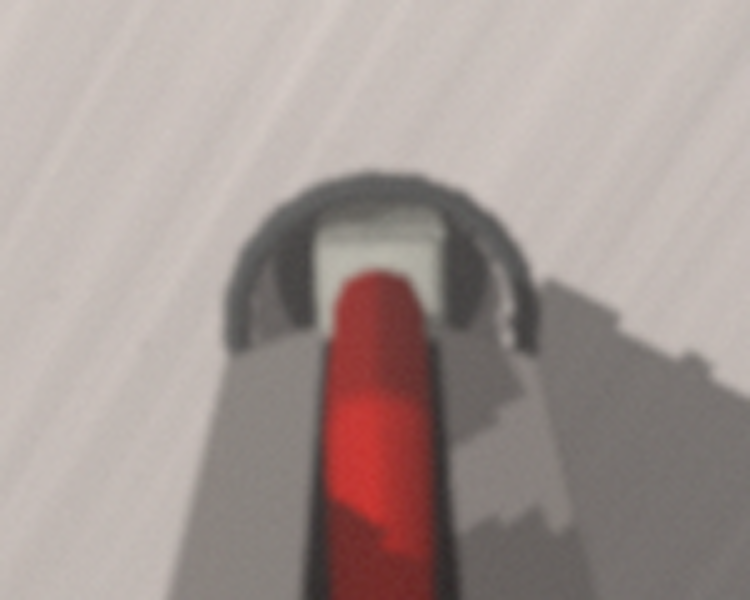

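servo_tool:
  dp:
    - [0,-0.1,0]
    - [0,-0.1,0]
    - [0,0,0]
    - [0,0,0]
  angular:
    - [0,0,-2.5]
    - [0,0,-2.5]
    - [0,0,0]
    - [0,0,0]
  jaw: [1,1,1,1]

```text
clock: 23.0
eef_pos: [566.6, -71.3, 257.4]
eef_rot: [-1.081, 1.571, 2.435]
wrist_force: [1.0, -0.2, -1.3]
finger_gap: 10.4
```

```bash
python3 st.py; python3 mo.py
```

```text
[566.63 -71.34 257.42] F [ 0.98 -0.24 -1.27] M [-0.018 -0.154  0.234] th -68.5 tilt [-1. -0.  0.] 1.01 23.0
[ 0.005 -0.161  0.28 ] [ 0.89  0.03 -0.61]
```

The torque rises 0.07 N m per 5°, far above friction, so the cam is at its stop. Now I unwind the torque without driving back, then lift.

servo_tool:
  dp:
    - [0,0.15,0]
    - [0,0.15,0]
    - [0,0.15,0]
    - [-0.1,0.1,0]
    - [0,0,0]
    - [0,0,0]
  angular:
    - [0,0,4]
    - [0,0,4]
    - [0,0,4]
    - [0,0,4]
    - [0,0,0]
    - [0,0,0]
  jaw: [1,1,1,1,1,1]

```text
clock: 24.15
eef_pos: [566.5, -70.8, 257.4]
eef_rot: [-1.305, 1.571, 2.488]
wrist_force: [-0.4, 0.7, 0.8]
finger_gap: 10.2
```

```bash
python3 st.py; python3 mo.py
```

```text
[566.47 -70.76 257.42] F [-0.42  0.71  0.8 ] M [0.196 0.161 0.028] th -52.7 tilt [-1. -0.  0.] 0.73 24.15
[0.252 0.189 0.035] [-1.03  0.86 -0.15]
```

servo_tool:
  dp:
    - [0,0,2]
    - [0,0,4]
    - [0,0,4]
    - [0,0,5]
    - [0,0,5]
    - [0,0,5]
    - [0,0,20]
    - [0,0,20]
    - [0,0,0]
    - [0,0,0]
  angular:
    - [0,0,0]
    - [0,0,0]
    - [0,0,0]
    - [0,0,0]
    - [0,0,0]
    - [0,0,0]
    - [0,0,0]
    - [0,0,0]
    - [0,0,0]
    - [0,0,0]
  jaw: [1,1,1,1,1,1,1,1,1,1]

```text
clock: 25.8
eef_pos: [566.4, -70.8, 321.5]
eef_rot: [-0.828, 1.57, 2.966]
wrist_force: [0.3, 0.1, -1.9]
finger_gap: 10.1
```

```bash
python3 st.py
```

```text
[566.38 -70.8  321.52] F [ 0.32  0.08 -1.89] M [-0.011 -0.002 -0.057] th -52.6 tilt [-1.    -0.001  0.001] 0.73 25.8
```

servo_tool:
  dp:
    - [0,0,10]
    - [8,0,0]
    - [8,0,0]
    - [8,0,0]
    - [8,0,0]
    - [8,0,0]
    - [8,0,0]
    - [8,0,0]
    - [8,0,0]
    - [8,0,0]
  angular:
    - [0,0,10]
    - [0,0,10]
    - [0,0,10]
    - [0,0,10]
    - [0,0,10]
    - [0,0,10]
    - [0,0,10]
    - [0,0,10]
    - [0,0,10]
    - [0,0,10]
  jaw: [1,1,1,1,1,1,1,1,1,1]

```text
clock: 27.05
eef_pos: [638.7, -70.8, 331.2]
eef_rot: [-2.559, 1.569, 2.987]
wrist_force: [0.4, 0.3, -1.1]
finger_gap: 9.7
```

servo_tool:
  dp:
    - [0,0,0]
    - [0,0,0]
    - [0,0,0]
    - [0,0,0]
    - [0,0,0]
    - [0,0,0]
  angular:
    - [0,0,10]
    - [0,0,10]
    - [0,0,10]
    - [0,0,10]
    - [0,0,0]
    - [0,0,0]
  jaw: [1,1,1,1,1,1]

```text
clock: 27.8
eef_pos: [638.5, -70.8, 331.9]
eef_rot: [3.063, 1.57, 3.013]
wrist_force: [-0.6, -0.1, -0.9]
finger_gap: 9.8
```

```bash
python3 st.py; python3 - <<'E'
from lk import *
lock('w9.png')
f,K,Em,c=shot("wrist","w9f.png");r=red(f);print(r)
a=cv2.resize(cv2.imread("pics/w9.png"),(400,400));b=cv2.resize(cv2.imread("pics/w9f.png")[200:400,222:422],(400,400),interpolation=cv2.INTER_CUBIC)
cv2.imwrite("pics/w9c.png",np.hstack([a,b]))
E
```

```text
[638.47 -70.8  331.92] F [-0.57 -0.09 -0.85] M [ 0.064 -0.166 -0.013] th 87.2 tilt [-1.     0.    -0.001] -1.69 27.8
100 px 316.9589385986328 147.82479286193848 lock [563.5 -70.5 225. ] dia mm [28.30694824 30.36792455]
140 px 315.78351402282715 148.1110076904297 lock [563.7 -71.5 225. ] dia mm [42.98695181 44.12958547]
170 px 315.7899055480957 148.11109924316406 lock [563.7 -71.5 225. ] dia mm [44.12601529 45.24531339]
[(847, [313, 301, 19, 59], [321.9, 331.8]), (5, [321, 297, 3, 3], [322.0, 298.2]), (1, [325, 301, 1, 1], [325.0, 301.0])]
```

View pics/w9c.png

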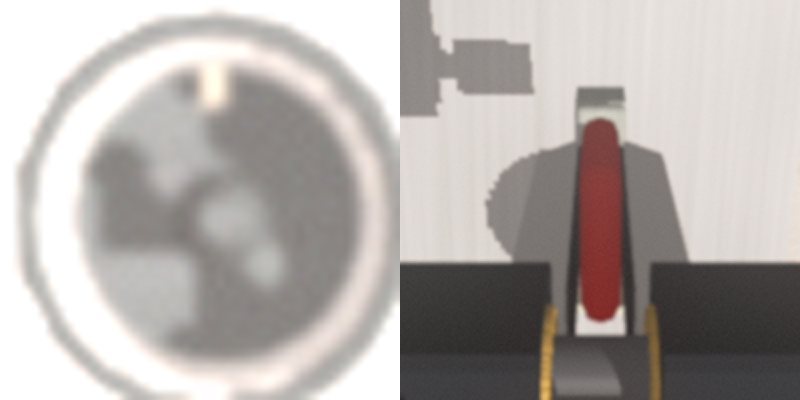

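The dot now points to -x, so the lock stands at its stop. The key is straight in the grip, with the boss edge at (322.5,243.5), the same as before insertion. I'll return it now.

servo_tool:
  dp:
    - [-20,20,0]
    - [-20,45,0]
    - [-20,50,0]
    - [-22,50,0]
    - [-22,50,0]
    - [-22,50,0]
    - [-22,50,0]
    - [-22,50,0]
    - [-17,38.8,0]
    - [0,0,0]
  angular:
    - [0,0,6]
    - [0,0,6]
    - [0,0,6.2]
    - [0,0,0]
    - [0,0,0]
    - [0,0,0]
    - [0,0,0]
    - [0,0,0]
    - [0,0,0]
    - [0,0,0]
  jaw: [1,1,1,1,1,1,1,1,1,1]

```text
clock: 29.3
eef_pos: [450.3, 335.1, 332.3]
eef_rot: [2.128, 1.571, 2.403]
wrist_force: [-0.2, 0.3, -2.1]
finger_gap: 10.1
```

servo_tool:
  dp:
    - [0,0,-50]
    - [0,0,-50]
    - [0,0,-50]
    - [0,0,-30]
    - [0,0,-20]
    - [0,0,0]
    - [0,0,0]
  angular:
    - [0,0,0]
    - [0,0,0]
    - [0,0,0]
    - [0,0,0]
    - [0,0,0]
    - [0,0,0]
    - [0,0,0]
  jaw: [1,1,1,1,1,1,1]

```text
clock: 30.18
eef_pos: [452.2, 332.9, 133.6]
eef_rot: [0.235, 1.569, 0.507]
wrist_force: [-0.3, 0.0, -0.9]
finger_gap: 10.0
```

```bash
python3 st.py
```

```text
[452.16 332.86 133.58] F [-0.32  0.05 -0.87] M [ 0.082 -0.092  0.035] th 105.6 tilt [-1.     0.     0.001] -1.27 30.175
```

servo_tool:
  dp:
    - [-0.7,0.1,-15]
    - [0,0,-12]
    - [0,0,-5]
    - [0,0,-5]
    - [0,0,0]
    - [0,0,0]
  angular:
    - [0,0,0]
    - [0,0,0]
    - [0,0,0]
    - [0,0,0]
    - [0,0,0]
    - [0,0,0]
  jaw: [1,1,1,1,1,1]

```text
clock: 30.92
eef_pos: [451.0, 333.2, 95.8]
eef_rot: [0.247, 1.57, 0.519]
wrist_force: [-0.4, 0.5, -1.2]
finger_gap: 9.9
```

```bash
python3 st.py
```

```text
[450.98 333.19  95.75] F [-0.38  0.48 -1.18] M [ 0.099 -0.174 -0.022] th 105.6 tilt [-1.  0.  0.] -1.27 30.925
```

Already below the block top (foot at 41 mm) with no contact. Continuing.

servo_tool:
  dp:
    - [0.2,-0.2,-6]
    - [0,0,-6]
    - [0,0,-6]
    - [0,0,-5]
    - [0,0,-2]
    - [0,0,0]
  angular:
    - [0,0,0]
    - [0,0,0]
    - [0,0,0]
    - [0,0,0]
    - [0,0,0]
    - [0,0,0]
  jaw: [1,1,1,1,1,1]

```text
clock: 31.68
eef_pos: [451.0, 332.9, 70.3]
eef_rot: [-2.671, 1.571, -2.398]
wrist_force: [0.6, -0.6, -2.0]
finger_gap: 9.7
```

servo_tool:
  dp:
    - [0,0,-1]
    - [0,0,-0.7]
    - [0,0,0]
    - [0,0,0]
  angular:
    - [0,0,0]
    - [0,0,0]
    - [0,0,0]
    - [0,0,0]
  jaw: [1,1,1,1]

```text
clock: 32.17
eef_pos: [451.1, 332.9, 68.8]
eef_rot: [0.208, 1.571, 0.481]
wrist_force: [-0.4, -0.0, -1.7]
finger_gap: 10.0
```

```bash
python3 st.py
```

```text
[451.07 332.88  68.8 ] F [-0.38 -0.04 -1.71] M [ 0.055 -0.145 -0.042] th 105.6 tilt [-1.  0.  0.] -1.27 32.175
```

Open slowly to the earlier half-open width and wait, then rise.

servo_tool:
  dp:
    - [0,0,-0.4]
    - [0,0,0]
    - [0,0,0]
    - [0,0,0]
    - [0,0,0]
    - [0,0,0]
    - [0,0,0]
  angular:
    - [0,0,0]
    - [0,0,0]
    - [0,0,0]
    - [0,0,0]
    - [0,0,0]
    - [0,0,0]
    - [0,0,0]
  jaw: [1,0.7,0.5,0.3,0.1,0.1,0.1]

```text
clock: 33.05
eef_pos: [451.1, 332.9, 68.4]
eef_rot: [0.355, 1.571, 0.627]
wrist_force: [0.2, 0.0, 0.4]
finger_gap: 42.0
```

servo_tool:
  dp:
    - [0,0,5]
    - [0,0,15]
    - [0,0,30]
    - [0,0,33]
    - [0,0,0]
    - [0,0,0]
    - [0,0,0]
  angular:
    - [0,0,0]
    - [0,0,0]
    - [0,0,0]
    - [0,0,0]
    - [0,0,0]
    - [0,0,0]
    - [0,0,0]
  jaw: [0.1,0.1,0.1,-0.1,-0.1,-0.1,-0.1]

```text
clock: 33.92
eef_pos: [450.7, 332.7, 150.5]
eef_rot: [-2.834, 1.569, -2.562]
wrist_force: [-1.0, 0.0, 0.1]
finger_gap: 51.7
```

```bash
python3 st.py; python3 - <<'E'
from m import *
f,K,Em,c=shot("wrist","w10.png");print(red(f));g,*_=shot("scene","s10.png");print(red(g))
a=cv2.imread("pics/w10.png");b=cv2.imread("pics/s10.png")
cv2.imwrite("pics/w10c.png",np.hstack([cv2.resize(a[150:390,100:420],(400,300)),cv2.resize(b[160:280,330:490],(400,300),interpolation=cv2.INTER_CUBIC)]))
E
```

```text
[450.7  332.65 150.53] F [-0.98  0.02  0.13] M [ 0.042 -0.16   0.009] th 105.6 tilt [-1.    -0.    -0.001] -1.27 33.925
[(658, [316, 227, 14, 62], [322.7, 259.0]), (4, [318, 228, 2, 4], [318.8, 229.5]), (3, [321, 226, 2, 3], [321.3, 227.0])]
[(23, [405, 197, 10, 9], [410.2, 200.3]), (2, [413, 209, 1, 2], [413.0, 209.5]), (1, [405, 203, 1, 1], [405.0, 203.0])]
```

View pics/w10c.png

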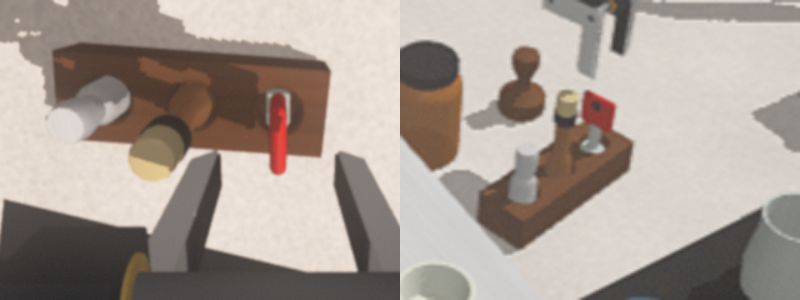

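The key stands upright in its hole. The handle blob is within about 1 px of the starting pictures in both views, and the other tools are undisturbed. Handing in.

```bash
python3 -c "
from cell import *
print(sign_off())"
```

```text
the job is handed in; nothing more can be done
None
```

The cover is locked and the key is back upright in the hole it came from. I handed the job in at about 34 s of the 72 s allowed.

- **Fitting the key:** From close up I could make out the bit at about -48° and lined the key up with it. It dropped 22 mm into the lock without any back-and-forth turning, and only about 3 N showed when it reached the floor.
- **Turning:** I turned it clockwise until the resistance climbed steadily to 0.28 N m, against about 0.07 N m of plain friction. I then eased that off before lifting the key out.
- **Lock check:** The white dot on the well's floor now points to the rail's -x side, which is the locked position.
- **Key check:** After release, the red handle sat within about 1 pixel of where it started in the wrist and scene cameras. The brush and needle tool look undisturbed.
- **What disagreed:**
  - The overhead camera put the lock about 3 mm away in y from where the wrist camera saw it. I lined the key up using the wrist view of key and mouth together.
  - The stop felt softer than the cushion figure given, because the key twisted a little in the grip. I relied on the dot to confirm the lock.
- **Not checked:** I did not compare before-and-after positions of the ramekin, milk jug, tamper, cup or bean jar. The arm felt no unexpected contact.

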